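# Push the tea lights into their rack

## Robot

A 6-joint arm with a two-finger parallel gripper is mounted at the origin on a cart in front of the work surface, level with it; the furniture and walls round the work are solid. World frame = base frame: x ahead of the robot, y to its left, z up, the work surface at z = 0. Lengths are in mm, angles in rad, forces in N, time in s.
With the tool pointing down it reaches from about 300 to 1000 mm from the base axis. Payload 5.1 kg.
Tool frame: the origin (TCP) lies on the front face of the gripper's body, between the roots of the fingers; the fingertips stand r.tcp_to_tips ahead of it and the grasp point (between the pads) lies 59 mm ahead of it (r.tcp_to_tips is the distance from the TCP to the fingertips, in mm); z points along the fingers, y is the line along which they close (so a half turn about z gives the same grasp; the last joint's range is limited). The gripper opens to 95 mm and grips with 3 to 60 N. Pads are 20 mm wide; open, the fingers measure 119 mm over their backs; the gripper's body (75 mm by 180 mm) begins 59 mm behind the grasp point.
Start: joints at [1.231, 0.124, 1.65, -0, 1.367, -0.083], TCP at [165.113, 628.668, 292.256] pointing down, gripper open.
Joint ranges: [-2.61, 2.61], [-1.02, 2.33], [0.03, 2.71], [-1.35, 4.49], [0.32, 2.68], [-2.91, 2.91]. Speed limits (rad/s): [2.57, 2.57, 3.14, 3.14, 3.14, 3.14].

## Interface

Orientations are given as [roll, pitch, yaw] about the fixed x, y, z axes, in that order (R = Rz(yaw) Ry(pitch) Rx(roll)).
In Python, from bench import r, fingers, viewer, spotter gives the robot as it stands. Calls block until the motion is done:
- r.move_to(position, orientation): joint-space move of the TCP to a pose.
- r.move_straight(position, attitude=None, v=150): straight line of the TCP; attitude=None keeps the orientation; v is the mean speed in mm/s.
- r.movej(angles): joint-space move.
- fingers.move_gripper(opening, effort=None): opening from 0.0 (shut) to 1.0 (fully open); effort is the grip in N (None keeps the last); returns when the fingers have stopped.
- r.sleep(seconds).
- r.ik(position, orientation): joint angles nearest the present ones, or None.
- r.get_state(): the state.
- viewer.snapshot(name): name is "scene" or "top"; returns a dict with "pixels" (480x640x3 uint8, blue, green, red), "z_map" (480x640 float32, mm along the optical axis (not along the pixel's ray), 0 where there is no reading), "camera_matrix" (3x3 intrinsics, pixels), "world_from_camera" (4x4, takes a point from camera to world coordinates). Camera axes: x right, y down, z forward; pixel columns grow to the right and rows downward; lengths in mm; the calibration is good to about 2 mm. A picture is of the moment at which its call begins.
A pose or a line that the arm cannot do raises r.Unreachable and nothing moves.
- r.close_job(): hands the job in; it is judged then, once.
Trained networks look in a picture, given as the dict that the camera call returned (one of the last four; its "shot" number tells which), for a name from the list of things; names that differ only in an ending like _2 or _b are one class to them, and where a whole thing is asked for, a point or a joint stands for the part that bears it (a point fixed in the world has none). Each returns a list of dicts, best first, with "p" (0 to 1); they miss things now and then, are a little off and sometimes report something else, mostly with a low value. They report only what shows in the picture. A call takes as long as a camera call.
- spotter.search_frame(picture, query): "bbox" ([left, top, right, bottom] as shares, 0 to 1, of the picture: columns of its width, rows of its height, round what is visible of it).
- spotter.place_of(picture, query): "xy" ([column, row] as shares, 0 to 1, of the picture: columns of its width, rows of its height: a listed point, or the origin of a listed thing).
The state is a dict: "time": time; "joint_pos": joint angles; "dq": joint speeds; "joint_efforts": joint torques, N m; "tcp_pos": TCP position; "orientation": TCP orientation; "wrist_force": force on the tool from outside, world axes, zero at the start; "torque": the same for the moment, N m; "finger_gap": opening from 0.0 (shut) to 1.0 (fully open); "gripper_force": force on a finger pad.
Only numpy, scipy, OpenCV 4.12 (cv2) and the standard library are available. Lean on these libraries where they do the work, as an engineer would, in place of code of your own. Each camera call takes 0.05 s, during which the arm holds its last target. There are 200 camera calls.

## Task

With the fingertips, push the three tea lights across the worktop and through the brass gate of the wooden rack, one at a time, so that all three end wholly inside its slot; push each one wholly through the gate before the next is brought up to the guide walls. Push gently and keep the lights flat on the worktop, neither gripped nor lifted, and leave the other things where they stand.

Things in the scene. Friction and masses are not known exactly. Their poses are not given: they have to be found in the camera images.
- rack: brown wooden tea-light rack, fixed, open below: lights slide in on the worktop. Origin on the worktop in mid-gate; +x points into the slot, y across, z up. Slot: 50 mm wide, open on top, from x = 0 to the end stop at x = 140 mm (12 mm thick), room for three lights in single file and 26 mm to spare. All walls are 22 mm high and 10 mm thick, of slippery lacquer (friction about 0.15)
- gate (a point): middle of the gate at worktop height (same point and axes as the rack). Two round brass posts, 14 mm thick and 26 mm high, stand at rack y = +-31 mm, 48 mm free between them. In front of them two guide walls flare outward at 22 degrees to the rack's axis, to x = -37 mm, where the mouth is 78 mm wide
- stop (a point): middle of the end stop's inner face at worktop height, rack x = 140 mm
- light_a: one of three identical tea lights: an upright round silver cup with white wax, 38 mm across, 16 mm high, 14 to 32 g, lying flat and loose on the worktop; origin at the centre of its underside (z = 0 when flat on the worktop)
- light_b: one of three identical tea lights: an upright round silver cup with white wax, 38 mm across, 16 mm high, 14 to 32 g, lying flat and loose on the worktop; origin at the centre of its underside (z = 0 when flat on the worktop)
- light_c: one of three identical tea lights: an upright round silver cup with white wax, 38 mm across, 16 mm high, 14 to 32 g, lying flat and loose on the worktop; origin at the centre of its underside (z = 0 when flat on the worktop)
- salt_shaker: small bystander; its origin is the centre of its underside. Leave it where it stands: clear shaker with white contents and white top, 47 mm across, 130 mm high
- garlic: small bystander; its origin is the centre of its underside. Leave it where it stands: garlic bulb, 50 mm across, 51 mm high
- jam_jar: small bystander; its origin is the centre of its underside. Leave it where it stands: jam jar with a yellow lid, 71 mm across, 110 mm high
- tin_small: small bystander; its origin is the centre of its underside. Leave it where it stands: small food tin with red and blue wrapper, 75 mm across, 58 mm high
- pepper_shaker: small bystander; its origin is the centre of its underside. Leave it where it stands: clear shaker with dark contents and white top, 47 mm across, 130 mm high
- peg: small bystander; its origin is the centre of its underside. Leave it where it stands: purple clothes peg lying flat, 72 mm long along its y, 15 mm wide, 12 mm high

How it is judged (in metres and radians):
On the way, in this order (a step that is already met when the one before it is completed fails the run):
1. one light wholly through the gate, the other two still clear in front of it (((x of light_a in the frame of rack between 0.02 and 0.13 m and y of light_a in the frame of rack between -0.014 and 0.014 m and height (world z) of light_a below 0.005 m and (x of light_b in the frame of rack below -0.03 m or y of light_b in the frame of rack above 0.06 m or y of light_b in the frame of rack below -0.06 m) and (x of light_c in the frame of rack below -0.03 m or y of light_c in the frame of rack above 0.06 m or y of light_c in the frame of rack below -0.06 m)) or ((x of light_a in the frame of rack below -0.03 m or y of light_a in the frame of rack above 0.06 m or y of light_a in the frame of rack below -0.06 m) and x of light_b in the frame of rack between 0.02 and 0.13 m and y of light_b in the frame of rack between -0.014 and 0.014 m and height (world z) of light_b below 0.005 m and (x of light_c in the frame of rack below -0.03 m or y of light_c in the frame of rack above 0.06 m or y of light_c in the frame of rack below -0.06 m)) or ((x of light_a in the frame of rack below -0.03 m or y of light_a in the frame of rack above 0.06 m or y of light_a in the frame of rack below -0.06 m) and (x of light_b in the frame of rack below -0.03 m or y of light_b in the frame of rack above 0.06 m or y of light_b in the frame of rack below -0.06 m) and x of light_c in the frame of rack between 0.02 and 0.13 m and y of light_c in the frame of rack between -0.014 and 0.014 m and height (world z) of light_c below 0.005 m))), for 0.2 s.
2. two lights wholly through the gate, the third still clear in front of it ((((x of light_a in the frame of rack below -0.03 m or y of light_a in the frame of rack above 0.06 m or y of light_a in the frame of rack below -0.06 m) and x of light_b in the frame of rack between 0.02 and 0.13 m and y of light_b in the frame of rack between -0.014 and 0.014 m and height (world z) of each of light_b, light_c below 0.005 m and x of light_c in the frame of rack between 0.02 and 0.13 m and y of light_c in the frame of rack between -0.014 and 0.014 m) or (x of light_a in the frame of rack between 0.02 and 0.13 m and y of light_a in the frame of rack between -0.014 and 0.014 m and height (world z) of each of light_a, light_c below 0.005 m and (x of light_b in the frame of rack below -0.03 m or y of light_b in the frame of rack above 0.06 m or y of light_b in the frame of rack below -0.06 m) and x of light_c in the frame of rack between 0.02 and 0.13 m and y of light_c in the frame of rack between -0.014 and 0.014 m) or (x of light_a in the frame of rack between 0.02 and 0.13 m and y of light_a in the frame of rack between -0.014 and 0.014 m and height (world z) of each of light_a, light_b below 0.005 m and x of light_b in the frame of rack between 0.02 and 0.13 m and y of light_b in the frame of rack between -0.014 and 0.014 m and (x of light_c in the frame of rack below -0.03 m or y of light_c in the frame of rack above 0.06 m or y of light_c in the frame of rack below -0.06 m)))), for 0.2 s.
At the end, for the whole second after the job is handed in: all three tea lights lie flat and at rest in the slot, their centres at least 20 mm past the gate line (so wholly through it) and within 14 mm of its axis, and the six bystanders are within 20 mm of where they stood (x of light_a in the frame of rack between 0.02 and 0.13 m and y of light_a in the frame of rack between -0.014 and 0.014 m and height (world z) of each of light_a, light_b, light_c below 0.005 m and linear speed of each of light_a, light_b, light_c below 0.01 m/s and angle between each of light_a, light_b, light_c's own z axis and vertical below 0.15 rad and x of light_b in the frame of rack between 0.02 and 0.13 m and y of light_b in the frame of rack between -0.014 and 0.014 m and x of light_c in the frame of rack between 0.02 and 0.13 m and y of light_c in the frame of rack between -0.014 and 0.014 m and distance of each of salt_shaker, garlic, jam_jar, tin_small, pepper_shaker, peg from where it was at the start of the episode below 0.02 m); the robot touches nothing.
It fails at once if a tea light lifted more than 8 mm or tipped by more than 0.35 rad (height (world z) of any of light_a, light_b, light_c above 0.008 m or angle between any of light_a, light_b, light_c's own z axis and vertical above 0.35 rad).
It fails at once if a tea light gripped or pressed by the fingers with more than 15 N (contact force between the fingers and light_a above 15 N or contact force between the fingers and light_b above 15 N or contact force between the fingers and light_c above 15 N).
It fails at once if a bystander shifted by more than 20 mm (distance of any of salt_shaker, garlic, jam_jar, tin_small, pepper_shaker, peg from where it was at the start of the episode above 0.02 m).
It also fails if it takes over 72 s, if anything falls off the work surface, if the arm or the gripper's body presses on something with over 40 N, if the wrist force passes 120 N, or if a joint passes its speed limit or range.

## Working session

There is one attempt and no reset: what is moved stays moved. The work goes in short steps, each a Python script; the robot and the scene stay as the last script left them, time stands still between calls to the robot, and variables do not carry over. Pictures are saved under pics/ and viewed, at most 10 in all, crops included, and the job is handed in when it is done.

```bash
mkdir -p pics; ls
cat > h.py <<'E'
import numpy as np, cv2
from bench import r, fingers, viewer, spotter
def pt(s,u,v,z=None):
    """pixel -> world; z=None uses depth, else intersects plane z"""
    K=s["camera_matrix"];T=np.array(s["world_from_camera"])
    d=np.linalg.inv(K)@[u,v,1]
    if z is None:
        return (T@np.r_[d*s["z_map"][int(v),int(u)],1])[:3]
    D=T[:3,:3]@d; o=T[:3,3]
    return o+D*(z-o[2])/D[2]
E
python3 - <<'E'
from h import *
print(r.tcp_to_tips, r.get_state()["orientation"])
for n in("scene","top"):
    s=viewer.snapshot(n); cv2.imwrite(f"pics/{n}0.png",s["pixels"])
    print(n,np.round(s["world_from_camera"],2).tolist())
    for q in["light_a","gate","stop","salt_shaker","garlic","jam_jar","tin_small","pepper_shaker","peg"]:
        for d in spotter.place_of(s,q)[:4]:
            if d["p"]>.2:
                u,v=d["xy"][0]*640,d["xy"][1]*480
                print(q,round(d["p"],2),int(u),int(v),pt(s,u,v,0).round().tolist())
E
```

```text
bench.py
pics
77.60000000000001 [-3.13953910e+00 -1.07890730e-04  2.88480199e+00]
scene [[0.5, -0.55, 0.67, -131.53], [-0.87, -0.33, 0.38, -388.23], [0.02, -0.77, -0.64, 731.59], [0.0, 0.0, 0.0, 1.0]]
light_a 0.79 283 300 [434.0, 12.0, 0.0]
light_a 0.69 215 252 [482.0, 240.0, 0.0]
light_a 0.64 350 321 [455.0, -140.0, -0.0]
gate 0.65 308 269 [547.0, 17.0, 0.0]
stop 0.97 350 243 [684.0, -23.0, 0.0]
stop 0.21 351 317 [465.0, -137.0, 0.0]
salt_shaker 0.74 422 300 [589.0, -248.0, 0.0]
garlic 0.59 392 284 [601.0, -173.0, 0.0]
garlic 0.57 311 267 [557.0, 15.0, 0.0]
garlic 0.29 244 216 [639.0, 272.0, 0.0]
jam_jar 0.78 446 377 [425.0, -355.0, 0.0]
tin_small 0.73 242 218 [626.0, 269.0, 0.0]
tin_small 0.37 169 246 [444.0, 352.0, 0.0]
pepper_shaker 0.69 203 218 [576.0, 360.0, 0.0]
pepper_shaker 0.42 348 317 [464.0, -132.0, 0.0]
peg 0.62 167 248 [435.0, 352.0, 0.0]
top [[0.01, -1.0, 0.1, 415.91], [-1.0, -0.01, -0.0, 9.98], [0.0, -0.1, -1.0, 1329.55], [0.0, 0.0, 0.0, 1.0]]
light_a 0.65 316 274 [441.0, 14.0, 0.0]
light_a 0.65 376 268 [457.0, -141.0, 0.0]
light_a 0.52 235 261 [472.0, 227.0, 0.0]
gate 0.89 316 232 [550.0, 17.0, 0.0]
stop 0.95 333 181 [688.0, -28.0, 0.0]
salt_shaker 0.62 415 222 [580.0, -246.0, 0.0]
garlic 0.7 388 214 [599.0, -174.0, 0.0]
jam_jar 0.74 315 272 [444.0, 18.0, 0.0]
jam_jar 0.6 459 278 [434.0, -359.0, 0.0]
tin_small 0.74 219 199 [636.0, 272.0, 0.0]
pepper_shaker 0.61 185 220 [579.0, 361.0, 0.0]
peg 0.63 184 273 [440.0, 358.0, 0.0]
```

View pics/top0.png

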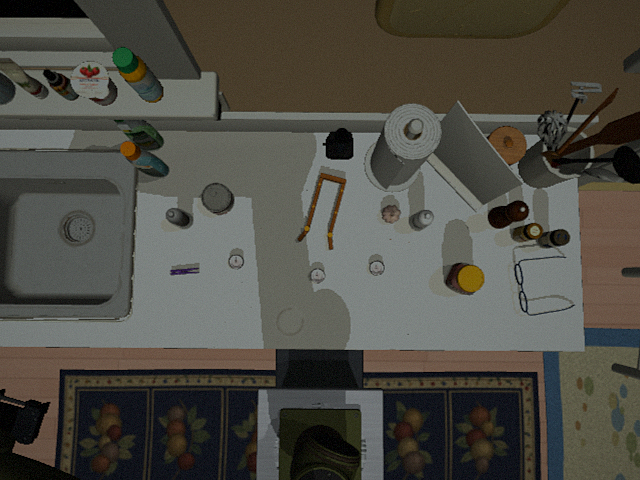

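View pics/scene0.png

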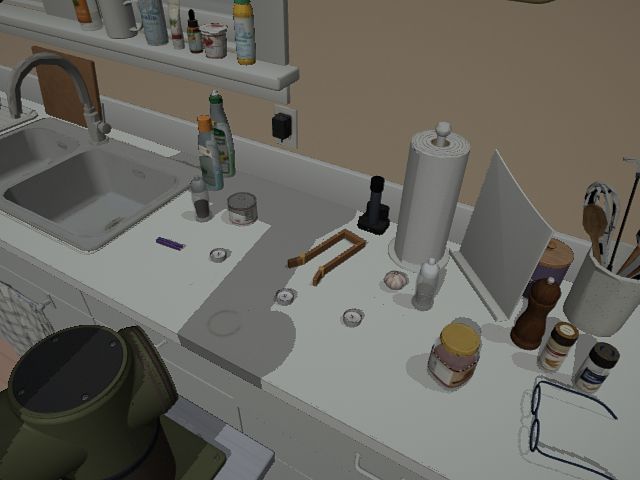

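The top view shows lights at about (316,274), (376,268) and (236,261). The rack's posts are near (304,235) and (331,246), and its closed end is near (333,178). The network hits match these, apart from a false jam_jar hit on a light. Next I'll refine with depth and colour.

```bash
cat >> h.py <<'E'
def cloud(s):
    K=s["camera_matrix"];T=np.array(s["world_from_camera"]);z=s["z_map"]
    v,u=np.mgrid[:480,:640]
    P=np.stack([(u-K[0,2])*z/K[0,0],(v-K[1,2])*z/K[1,1],z],-1)@T[:3,:3].T+T[:3,3]
    P[z<=0]=np.nan
    return P
def light(P,xy,rad=32):
    """centre of the raised (9..22 mm) patch near xy"""
    for _ in range(4):
        m=(np.hypot(P[...,0]-xy[0],P[...,1]-xy[1])<rad)&(P[...,2]>9)&(P[...,2]<24)
        if m.sum()<10: return None,0
        (cx,cy),R=cv2.minEnclosingCircle(P[m][:,:2].astype(np.float32)); xy=P[m][:,:2].mean(0)
    return np.r_[xy,cx,cy,R].round(1),int(m.sum())
E
cat > m.py <<'E'
from h import *
from scipy.spatial import cKDTree
from scipy.optimize import least_squares
def seg(a,b,n): return np.linspace(a,b,n)
tm=np.vstack([np.vstack([seg((0,s*30+o),(152,s*30+o),150) for o in(-4,0,4)]+[seg((0,s*(29+o)),(-37,s*(44+o)),40) for o in(-4,0,4)]) for s in(1,-1)]+[seg((x,-25),(x,25),50) for x in(142,146,150)])
for n in("top","scene"):
    s=viewer.snapshot(n);P=cloud(s)
    hsv=cv2.cvtColor(s["pixels"],cv2.COLOR_BGR2HSV)
    m=(hsv[...,1]>110)&(hsv[...,0]<28)&(P[...,2]>16)&(P[...,2]<32)&(abs(P[...,0]-610)<130)&(abs(P[...,1])<110)
    Q=P[m][:,:2]; kq=cKDTree(Q)
    def res(p):
        c,sn=np.cos(p[2]),np.sin(p[2])
        W=tm@np.array([[c,sn],[-sn,c]])+p[:2]
        return np.r_[cKDTree(W).query(Q)[0],kq.query(W)[0]*np.sqrt(len(Q)/len(W))]
    f=least_squares(res,[550,17,-.314],loss="soft_l1",f_scale=2,diff_step=1e-3)
    print(n,len(Q),f.x.round(3),"rms",np.sqrt(np.mean(res(f.x)**2)).round(2),"z",np.median(P[m][:,2]).round(1))
    for xy in((441,14),(457,-141),(472,227)): print(light(P,xy))
E
python3 m.py
```

```text
top 552 [ 5.51274e+02  1.11180e+01 -2.59000e-01] rms 1.02 z 23.0
(array([438. ,  11.2, 439.1,  13.4,  21.4]), 99)
(array([ 458.9, -141.4,  458.9, -141.6,   19. ]), 114)
(array([471.9, 222.2, 471.5, 222.4,  19.1]), 119)
scene 655 [ 5.50029e+02  9.82400e+00 -2.62000e-01] rms 1.11 z 21.5
(array([438.8,  11.1, 437.1,  10.1,  21. ]), 150)
(array([ 461.3, -141.4,  459.8, -141.1,   20.7]), 162)
(array([472.8, 223.4, 471.9, 221.7,  21.9]), 118)
```

```bash
cat >> h.py <<'E'
G=np.array([550.5,10.5]); A=-.26
U=np.array([np.cos(A),np.sin(A)]); V=np.array([-U[1],U[0]])
w=lambda x,y: G+x*U+y*V
def rk(p): d=np.asarray(p)[:2]-G; return np.round([d@U,d@V],1)
def push(L,T,gap,v=60,first=False):
    """push the light centred at L to T, cradled between two fingers gap mm apart"""
    L,T=np.array(L,float)[:2],np.array(T,float); d=(T-L)/np.linalg.norm(T-L)
    ahead=10+np.sqrt(19**2-(gap/2)**2)
    ph=np.arctan2(d[1],d[0]); S=L-d*(10+19+12); E=T-d*ahead; B=E-d*15
    best=None
    for k in(-1,0,1,2):
        o=[np.pi,0,ph+k*np.pi]; q=r.ik([*S,125],o); 
        if q is not None and (best is None or abs(q[5])<best[0]): best=(abs(q[5]),o)
    o=best[1]
    fingers.move_gripper(gap/95)
    r.move_to([*S,125],o)
    r.move_straight([*S,82],v=120)
    f0=np.array(r.get_state()["wrist_force"])
    r.move_straight([*E,82],v=v)
    st=r.get_state(); print("end",np.round(st["tcp_pos"],1),"gap",round(st["finger_gap"]*95,1),"dF",np.round(np.array(st["wrist_force"])-f0,1))
    r.move_straight([*B,82],v=100); r.move_straight([*B,125],v=200)
    print("t",round(r.get_state()["time"],1))
def look(xy,name=None,save=None):
    for n in("top","scene"):
        s=viewer.snapshot(n); a,c=light(cloud(s),xy)
        print(n,a,c,None if a is None else rk(a))
        if save: cv2.imwrite(f"pics/{save}_{n}.png",s["pixels"])
E
python3 - <<'E'
from h import *
print(rk((438,12)),rk((459.5,-141.4)),rk((472,222.5)))
push((438,12),w(-85,0),26)
look(w(-85,0),save="p1")
E
```

```text
[-109.1  -27.5] [ -48.9 -170.2] [-130.4  184.7]
end [448.2  19.   81.8] gap 26.2 dF [-0.8  0.3 -0.9]
t 7.0
top None 0 None
scene [469.2  35.3 467.6  34.9  20.5] 111 [-84.9   3.1]
```

View pics/p1_scene.png

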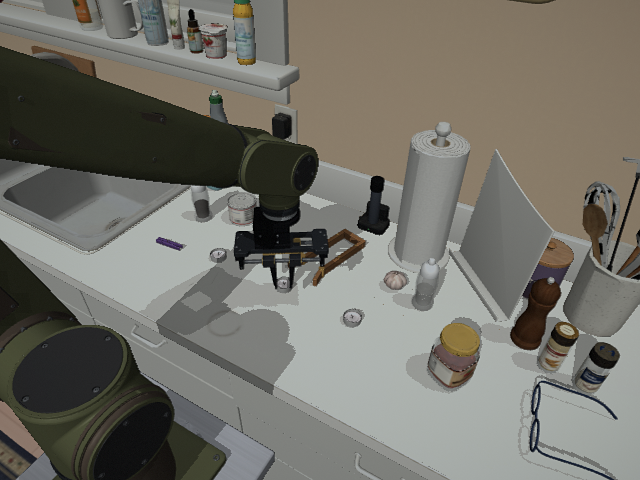

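The light sits at about (283,283), just ahead of the gate between the fingers, as planned. I'll push it through the gate and bring up the second one.

Run:
```python
from h import *
push(w(-85,1),w(33,0),14)
look(w(33,0))
L2=(459.5,-141.4)
push(L2,w(-85,0),26,v=80)
look(w(-85,0)); look(w(33,0),save="p2")
```

```text
end [555.6   9.4  82. ] gap 14.3 dF [ 0.3  0.4 -1. ]
t 13.0
top None 0 None
scene [587.1   5.7 589.6   0.8  31.2] 149 [36.6  4.8]
end [467.1   8.4  82. ] gap 25.5 dF [ 0.2 -0.  -1.1]
t 18.2
top None 0 None
scene [465.3  33.7 465.7  34.3  21.2] 99 [-88.3   0.5]
top [588.7  13.  589.3  13.6  30.9] 152 [36.3 12.2]
scene [585.9  11.5 588.4  10.3  29.6] 161 [34.  10.1]
```

View pics/p2_scene.png

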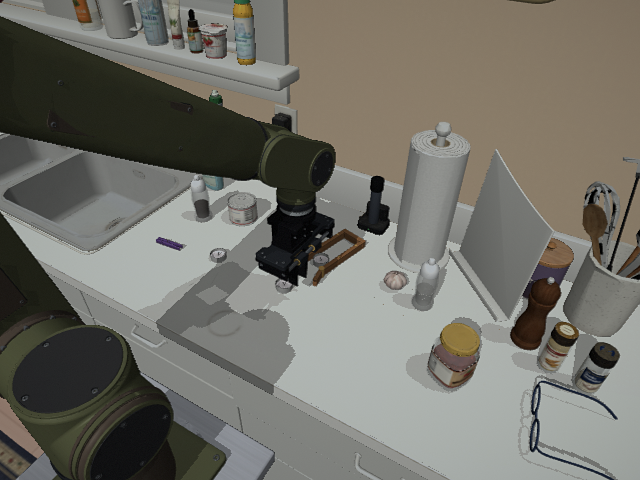

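The first light is in the slot at about (320,260). The second is ahead of the gate at about (284,286). Now the second goes through and the third comes up.

Run:
```python
from h import *
push(w(-86,0.5),w(33,0),14)
push((472,222.5),w(-85,0),26,v=80)
look(w(-85,0),save="p3")
```

```text
end [555.5   9.3  82. ] gap 14.0 dF [ 1.3  1.1 -0. ]
t 23.6
end [468.8  56.4  82. ] gap 26.0 dF [ 0.1  1.1 -0.1]
t 29.6
top None 0 None
scene [468.7  34.8 467.9  33.6  20.7] 142 [-85.3   2.5]
```

View pics/p3_scene.png

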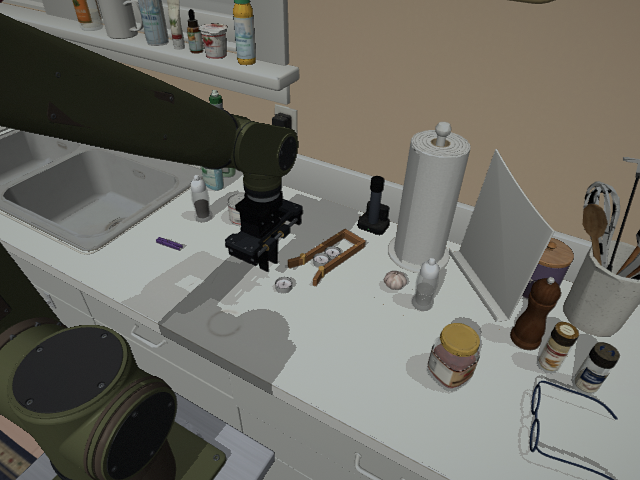

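Two lights are in the slot, at about (321,260) and (334,251). The third is ready at (285,285).

Run:
```python
from h import *
push(w(-85,1),w(34,0),14)
st=r.get_state(); p=np.array(st["tcp_pos"]); r.move_straight([*(p[:2]-150*U),200],v=200)
for n in("top","scene"):
    s=viewer.snapshot(n); P=cloud(s)
    c=s["pixels"][130:330,220:480]; cv2.imwrite(f"pics/f_{n}.png",cv2.resize(c,None,fx=3,fy=3,interpolation=cv2.INTER_CUBIC)[:600,:780])
    for x in(34,72,110): 
        a,k=light(P,w(x,0),18); print(n,k,None if a is None else rk(a))
    print([(np.round(d["p"],2),rk(pt(s,d["xy"][0]*640,d["xy"][1]*480,8)).tolist()) for d in spotter.place_of(s,"light_a")[:4]])
    for q in["salt_shaker","garlic","jam_jar","tin_small","pepper_shaker","peg"]:
        for d in spotter.place_of(s,q)[:1]: print(q,pt(s,d["xy"][0]*640,d["xy"][1]*480,0).round()[:2])
```

```text
end [556.6   9.2  82. ] gap 14.3 dF [-1.1 -0.5  0.3]
t 35.0
top 95 [40.4  0.8]
top 91 [73.4  2.1]
top 91 [109.4  -1.7]
[(np.float64(0.65), [29.5, 3.7]), (np.float64(0.56), [109.4, 3.0]), (np.float64(0.54), [-196.9, 298.2]), (np.float64(0.43), [73.4, 5.5])]
salt_shaker [ 573. -244.]
garlic [ 592. -176.]
jam_jar [ 439. -354.]
tin_small [627. 270.]
pepper_shaker [582. 355.]
peg [435. 358.]
scene 77 [43.2  7.1]
scene 73 [80.5  8.3]
scene 69 [115.7   5.2]
[(np.float64(0.69), [36.5, 4.6]), (np.float64(0.57), [95.3, -6.2]), (np.float64(0.48), [70.1, 4.7])]
salt_shaker [ 590. -250.]
garlic [ 601. -173.]
jam_jar [ 431. -357.]
pepper_shaker [584. 369.]
peg [440. 356.]
```

View pics/f_scene.png

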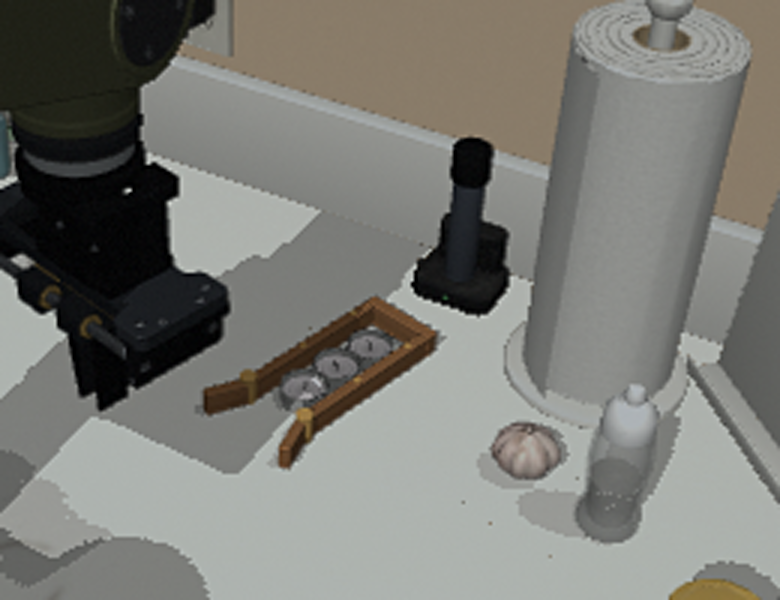

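All three lights lie flat in the slot, past the brass posts, at crop positions (303,388), (337,365) and (372,345). The bystanders haven't moved beyond the network noise.

```bash
python3 -c "
from bench import r
print(r.close_job())"
```

```text
the job is handed in; nothing more can be done
None
```

I pushed the three tea lights through the gate one at a time, and all three lie flat in the slot, about 36, 74 and 111 mm past the gate line; the bystanders look undisturbed and the job is handed in (the hand-in returned no verdict).

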